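Pack the gift carton in the baking classroom

TASK

Finish packing the cardboard gift carton: put the long blue tin and the small red tin in beside the white box with the red ribbon that is already in it, so that all three stand upright side by side, flat on the carton's bottom. Set the tins down rather than dropping them, and keep all the boxes the right way up; the green tin is not part of the gift.

Things in the scene. Friction and masses are not known exactly. Their poses are not given: they have to be found in the camera images.
- carton: open cardboard carton, fixed; 92 mm (its x) by 268 mm (its y) outside, 35 mm high, walls and bottom 4 mm thick: inside 84 by 260 mm. Origin at the centre of its underside, z up. The white box stands at its +y end; the free rest takes both tins in one row along y, the long tin lengthways, with about 35 mm to spare.
- packed_box_mid (a point): white box with a red ribbon, loose, 60 by 60 mm, 80 mm high, already standing in the carton near its +y end, roughly square to it. The point is its centre, 40 mm above its underside, z up.
- blue_tin_mid (a point): blue lidded tin, brass trim, loose, rigid, 0.2 to 0.4 kg, 60 mm (its x) by 100 mm (its y), 80 mm high, standing on the worktop. The point is its centre, 40 mm above its underside, z up. Grip its upper half across the 60 mm, as fingers hardly fit between tin and carton wall; packed, its top is 49 mm above the rim. A green tin of the same size is not wanted.
- red_tin_mid (a point): small red lidded tin, brass trim, loose, rigid, 0.12 to 0.26 kg, 60 by 60 mm, 80 mm high, standing on the worktop. The point is its centre, 40 mm above its underside, z up, x and y square to its sides. Packed, it is as high as the others: grip its upper half, fingers over the carton's long sides, not towards its neighbours.
Mind the look-alikes: they are no part of the job. Leave any pink look-alike of the part that bears red_tin_mid alone.

How it is judged (in metres and radians):
At the end, for the whole second after the job is handed in: The blue tin, the red tin and the white box all stand within the carton's walls, flat on its bottom (centres at most 50 mm above the carton's underside, leaning less than 7 degrees), released and at rest (x of blue_tin_mid in the frame of carton between -0.03 and 0.03 m and y of blue_tin_mid in the frame of carton between -0.09 and 0.09 m and z of each of blue_tin_mid, red_tin_mid, packed_box_mid in the frame of carton below 0.05 m and angle between each of blue_tin_mid, red_tin_mid, packed_box_mid's own z axis and vertical below 0.12 rad and linear speed of each of blue_tin, red_tin, packed_box below 0.02 m/s and x of red_tin_mid in the frame of carton between -0.03 and 0.03 m and y of red_tin_mid in the frame of carton between -0.11 and 0.11 m and x of packed_box_mid in the frame of carton between -0.03 and 0.03 m and y of packed_box_mid in the frame of carton between -0.11 and 0.11 m); the robot touches nothing.
It fails at once if a tin is dropped (it falls freely from more than about 40 mm) ((linear speed of blue_tin above 0.9 m/s and contact force between the fingers and blue_tin below 0.01 N) or (linear speed of red_tin above 0.9 m/s and contact force between the fingers and red_tin below 0.01 N)).
It fails at once if a box of the gift is tipped over (leans more than 40 degrees) (angle between any of blue_tin_mid, red_tin_mid, packed_box_mid's own z axis and vertical above 0.7 rad).
It also fails if it takes over 64 s, if anything falls off the work surface, if the arm or the gripper's body presses on something with over 40 N, if the wrist force passes 120 N, or if a joint passes its speed limit or range.

ROBOT

A 6-joint arm with a two-finger parallel gripper is mounted at the origin on the work surface. World frame = base frame: x ahead of the robot, y to its left, z up, the work surface at z = 0. Lengths are in mm, angles in degrees, forces in N, time in s.
With the tool pointing down it reaches from about 425 to 950 mm from the base axis. Payload 3.5 kg.
Tool frame: the origin (TCP) lies midway between the tips of the shut fingers; the grasp point (between the pads) lies r.grip_point_offset behind it (r.grip_point_offset is the distance from the TCP to the grasp point, in mm); z points along the fingers, y is the line along which they close (so a half turn about z gives the same grasp; the last joint's range is limited). The gripper opens to 85 mm and grips with 20 to 120 N. Pads are 22 mm wide; open, the fingers measure 114 mm over their backs; the gripper's body (76 mm by 85 mm) begins 54 mm behind the grasp point. The pads swing forward as they close: fully open they stand 13 mm farther back than shut.
Start: joints at [65.031, 16.404, 90.338, -0, 73.258, -8.594], TCP at [190.263, 647.616, 231.325] pointing down, gripper open.
Joint ranges: [-158.93, 158.93], [-51.34, 127.21], [12.03, 142.37], [-87.48, 267.48], [13.55, 161.25], [-162.69, 162.69]. Speed limits (degrees/s): [159.86, 159.86, 180, 180, 180, 180].

INTERFACE

Orientations are given as a 3x3 rotation matrix whose columns are the frame's x, y, z axes.
In Python, from cell import monitor, grab_frame, finish_job, r gives the robot as it stands. The module is installed in compiled form; this text tells all that it offers.
- The arm moves only by the shell command python3 -m creep 'ROWS'. ROWS is a JSON object of lists of equal length, an entry for each row: "travel": the shift along the tool's x, y, z in cm, a list of three; "twist": the turn, a rotation vector about the tool's x, y, z in degrees, a list of three; "grip": the opening, from 0 (shut) to 1 (fully open). A call has exactly 8 rows; each row is the pose to reach, as a shift and turn from the pose commanded when the call began, along the tool's axes at that moment; what a row does not reach only later rows make up. A row lasts 1/8 s, in which the tool goes at most 62.5 mm and 10.7 degrees, less where a joint would pass 70% of its speed; a pose out of reach is approached as far as the arm can. A call with a gripper value outside its range is refused whole. The fingers move at their own pace and stop on an object; the grip force is fixed at half the most. Time passes only in rows, so rows that repeat a pose let the fingers close, or fill a call up. It gives the time, the measured TCP pose, the force, the opening and the grip force at its end, in the units of the state.
- monitor.get_obs(): the state, without advancing time (a new reading comes with each control period).
- grab_frame(name): name is "scene" or "top"; returns a dict with "image" (420x560x3 uint8, red, green, blue), "depth" (420x560 float32, mm along the optical axis (not along the pixel's ray), 0 where there is no reading), "intrinsics" (3x3 intrinsics, pixels), "rvec" (rotation vector, rad) and "tvec" (3), from world to camera coordinates, as OpenCV has them. Camera axes: x right, y down, z forward; pixel columns grow to the right and rows downward; lengths in mm; the calibration is good to about 2 mm. A picture is of the moment at which its call begins.
- finish_job(): hands the job in; it is judged then, once.
The state is a dict: "clock": time; "joint_positions": joint angles; "qvel": joint speeds; "tau": joint torques, N m; "ee_pos": TCP position; "tcp_rot": TCP orientation; "wrist_force": force on the tool from outside, world axes, zero at the start; "moment": the same for the moment, N m; "finger_gap": finger opening in mm; "grasp_force": force on a finger pad.
Only numpy, scipy, OpenCV 4.12 (cv2) and the standard library are available. Lean on these libraries where they do the work, as an engineer would, in place of code of your own. Each camera call takes 0.05 s, during which the arm holds its last target. There are 200 camera calls.

## Working session

There is one attempt and no reset: what is moved stays moved. The work goes in short steps, Python scripts to look and compute and a shell command to move; the robot and the scene stay as the last step left them, time stands still between calls to the robot, and variables do not carry over. Pictures are saved under pics/ and viewed, at most 10 in all, crops included, and the job is handed in when it is done.

```bash
mkdir -p pics
cat > h.py <<'E'
import numpy as np, cv2
from cell import monitor, grab_frame, finish_job, r
def cloud(f):
    d=f["depth"];K=np.array(f["intrinsics"]);R=cv2.Rodrigues(np.array(f["rvec"],float))[0];t=np.array(f["tvec"],float).ravel()
    v,u=np.mgrid[:d.shape[0],:d.shape[1]]
    p=np.stack([(u-K[0,2])/K[0,0]*d,(v-K[1,2])/K[1,1]*d,d],-1)
    w=(p-t)@R
    w[d==0]=np.nan
    return w
E
python3 - <<'E'
from h import *
for n in("scene","top"):
    f=grab_frame(n);cv2.imwrite(f"pics/{n}0.png",f["image"][...,::-1]);np.save(n+"_w.npy",cloud(f));np.save(n+"_i.npy",f["image"])
o=monitor.get_obs();print(o,r.grip_point_offset)
E
```

```text
{'clock': 0.1, 'joint_positions': array([ 6.50307522e+01,  1.64513770e+01,  9.04153013e+01,  1.17032437e-04,
        7.32593604e+01, -8.59551818e+00]), 'qvel': array([-0.0932597 , -0.11862221, -0.23405221, -0.08338445, -0.04047661,
        0.05109378]), 'tau': array([ 8.27353379e-04, -4.07292938e+01, -2.93700743e+01, -1.51544386e-04,
        3.42794061e-03, -2.08642251e-05]), 'ee_pos': array([190.0099477 , 647.07535148, 230.04212108]), 'tcp_rot': array([[-9.59443008e-01,  2.81901133e-01, -9.30373786e-04],
       [ 2.81902474e-01,  9.59440994e-01, -1.99335839e-03],
       [ 3.30708761e-04, -2.17478845e-03, -9.99997580e-01]]), 'wrist_force': array([ 0.58420662, -0.40037903, -0.14460891]), 'moment': array([ 0.02399864, -0.03444566, -0.01948704]), 'grasp_force': 0.0, 'finger_gap': 85.54343904803754} 18.700000000000003
```

View pics/top0.png

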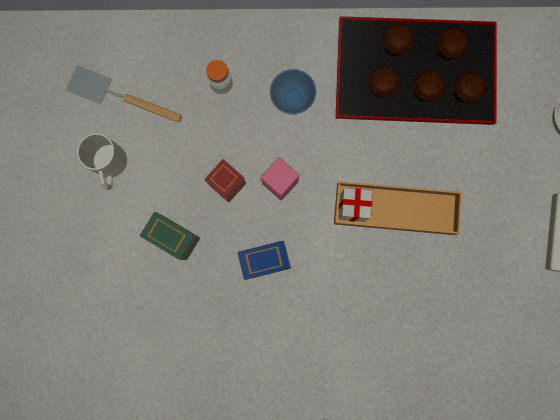

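View pics/scene0.png

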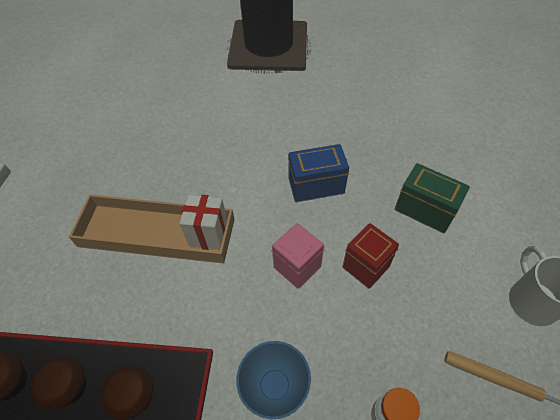

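The top picture shows blue at (264,260), red at (224,180), pink at (280,179), green at (169,236) and the carton at (398,209). The white box stands at the carton's left end, (357,204). Next I measure the top faces.

```bash
cat >> h.py <<'E'
def face(w,seed,zlo,zhi,rad=75):
    m=(np.abs(w[...,2]-(zlo+zhi)/2)<(zhi-zlo)/2)
    n,l=cv2.connectedComponents(m.astype(np.uint8),connectivity=4)
    k=l[seed[1],seed[0]]
    p=w[(l==k)&m] if k else w[m][:0]
    if not k: return None
    (c,s,a)=cv2.minAreaRect(p[:,:2].astype(np.float32))
    return c,s,a,np.nanmedian(p[:,2]),len(p)
E
python3 - <<'E'
from h import *
w=np.load("top_w.npy")
for n,s in dict(blue=(264,260),red=(224,180),pink=(280,179),green=(169,236)).items(): print(n,face(w,s,70,90))
print("white",face(w,(348,198),74,100), w[198,348],w[209,410])
m=(w[...,2]>27)&(w[...,2]<42)
v,u=np.nonzero(m); k=(u>325)&(u<470)&(v>175)&(v<240); p=w[v[k],u[k]].astype(np.float32)
print("rim",cv2.minAreaRect(p[:,:2]),np.median(p[:,2]),len(p))
E
```

```text
blue ((444.9795227050781, 123.7096939086914), (59.613853454589844, 100.1026611328125), 14.29923152923584, np.float64(80.25361004285325), 1379)
red ((617.241455078125, 209.82777404785156), (61.35802459716797, 60.006980895996094), 48.577945709228516, np.float64(79.85135270172876), 801)
pink ((621.94189453125, 91.61686706542969), (60.87662124633789, 60.619503021240234), 48.29536056518555, np.float64(80.1540094413293), 803)
green ((495.54595947265625, 327.696044921875), (101.55525970458984, 59.88170623779297), 59.79270553588867, np.float64(79.92056815512626), 1365)
white ((564.7245483398438, -70.03115844726562), (61.778846740722656, 61.84006118774414), 83.62793731689453, np.float64(83.93102463036686), 845) [574.23689554 -51.77575585  81.89522523] [ 5.61648569e+02 -1.99623192e+02  3.90807291e-01]Traceback (most recent call last):
  File "<stdin>", line 7, in <module>
cv2.error: OpenCV(4.12.0) /io/opencv/modules/imgproc/src/convhull.cpp:143: error: (-215:Assertion failed) total >= 0 && (depth == CV_32F || depth == CV_32S) in function 'convexHull'
```

Run:
```python
from h import *
w=np.load("top_w.npy")
for lo,hi in((24,46),(15,60)):
    m=(w[...,2]>lo)&(w[...,2]<hi); m[:175]=0;m[240:]=0;m[:,:325]=0;m[:,470:]=0
    p=np.ascontiguousarray(w[m][:,:2],np.float32)
    print("rim",cv2.minAreaRect(p),np.median(w[m][:,2]),len(p))
print(np.nanmedian(w[195:225,385:450,2]),np.nanmedian(w[300:350,200:300,2]))
```

```text
rim ((561.893798828125, -166.17030334472656), (268.83599853515625, 93.05980682373047), 85.0955581665039) 33.95510495767425 905
rim ((561.8944091796875, -166.16436767578125), (268.84759521484375, 93.06008911132812), 85.09527587890625) 33.264406530807605 1166
3.8412426413813288 0.010901781891247289
```

```bash
cat > plan.py <<'E'
# usage: plan.py x y z yaw X Y Z YAW -> travel (cm, tool axes), twist about z (deg)
import sys, numpy as np
v=np.array(sys.argv[1:],float);c,t=v[:4],v[4:]
a=np.radians(c[3]);d=t[:3]-c[:3]
print(np.round([(-np.sin(a)*d[0]+np.cos(a)*d[1])/10,(np.cos(a)*d[0]+np.sin(a)*d[1])/10,-d[2]/10],2),"twist",round(-(t[3]-c[3]),1),"dist",np.linalg.norm(d))
E
python3 -c "
from h import *
print(np.degrees(np.arctan2(np.sin(0),1)))"
python3 plan.py 190.263 647.616 231.3 73.625 445 123.7 181.3 14.3
```

```text
0.0
[-39.21 -43.08   5.  ] twist 59.3 dist 584.7041253702594
```

```bash
python3 -m creep '{"travel":[[-4,-4.4,0.5],[-8,-8.8,1],[-12,-13.2,1.5],[-16,-17.6,2],[-20,-22,2.5],[-24,-26.4,3],[-27,-29.7,3.5],[-30,-33,4]],"twist":[[0,0,7],[0,0,14],[0,0,21],[0,0,28],[0,0,35],[0,0,42],[0,0,50],[0,0,59.3]],"grip":[1,1,1,1,1,1,1,1]}'
python3 -c "
from h import *
R=cv2.Rodrigues(np.array([0,0,np.radians(59.3)]))[0]
d=(np.array([-39.21,-43.08,15])-np.array([-30,-33,4]))
print(R.T@d)"
```

```text
clock: 1.1
ee_pos: [385.3, 244.8, 190.9]
tcp_rot: [[-0.242, 0.97, -0.0], [0.97, 0.242, -0.0], [-0.0, -0.0, -1.0]]
wrist_force: [0.1, 0.1, 0.1]
finger_gap: 85.6
grasp_force: 0.0
[-13.36941117   2.77296681  11.        ]
```

```bash
python3 -m creep '{"travel":[[-4.5,1,2],[-9,1.9,4],[-13.4,2.8,6],[-13.4,2.8,8],[-13.4,2.8,10],[-13.4,2.8,12],[-13.4,2.8,14],[-13.4,2.8,14.8]],"twist":[[0,0,0],[0,0,0],[0,0,0],[0,0,0],[0,0,0],[0,0,0],[0,0,0],[0,0,0]],"grip":[1,1,1,1,1,1,1,1]}'
python3 -m creep '{"travel":[[0,0,0],[0,0,0],[0,0,0],[0,0,0],[0,0,0],[0,0,0],[0,0,0],[0,0,0]],"twist":[[0,0,0],[0,0,0],[0,0,0],[0,0,0],[0,0,0],[0,0,0],[0,0,0],[0,0,0]],"grip":[1,0.4,0.4,0.4,0.4,0.4,0.4,0.4]}'
```

```text
clock: 2.1
ee_pos: [444.1, 123.4, 41.8]
tcp_rot: [[-0.247, 0.969, -0.003], [0.969, 0.247, -0.0], [0.001, -0.003, -1.0]]
wrist_force: [0.4, -0.2, -0.0]
finger_gap: 85.3
grasp_force: 0.0
clock: 3.1
ee_pos: [446.6, 123.6, 44.5]
tcp_rot: [[-0.247, 0.969, 0.002], [0.969, 0.247, 0.0], [-0.0, 0.002, -1.0]]
wrist_force: [0.2, 0.4, 5.8]
finger_gap: 59.3
grasp_force: 66.5
```

```bash
python3 -m creep '{"travel":[[0,0,-0.5],[0,0,-1.5],[0,0,-3],[0,0,-5],[0,0,-7],[0,0,-9],[0,0,-10.5],[0,0,-11]],"twist":[[0,0,0],[0,0,0],[0,0,0],[0,0,0],[0,0,0],[0,0,0],[0,0,0],[0,0,0]],"grip":[0.4,0.4,0.4,0.4,0.4,0.4,0.4,0.4]}'
python3 plan.py 445 123.7 153.3 14.3 561.9 -166.2 153.3 -4.9
```

```text
clock: 4.1
ee_pos: [445.9, 123.6, 154.7]
tcp_rot: [[-0.247, 0.969, 0.002], [0.969, 0.247, 0.0], [-0.0, 0.002, -1.0]]
wrist_force: [-0.5, -0.0, -3.5]
finger_gap: 59.4
grasp_force: 65.5
[-30.98   4.17  -0.  ] twist 19.2 dist 312.58218119400215
```

```bash
python3 -m creep '{"travel":[[-2,0.3,0],[-6,0.8,0],[-11,1.5,0],[-16,2.2,0],[-21,2.8,0],[-26,3.5,0],[-29.5,4,0],[-31,4.2,0]],"twist":[[0,0,1],[0,0,4],[0,0,7],[0,0,10],[0,0,13],[0,0,16],[0,0,18],[0,0,19.2]],"grip":[0.4,0.4,0.4,0.4,0.4,0.4,0.4,0.4]}'
python3 -m creep '{"travel":[[0,0,0],[0,0,0],[0,0,0.5],[0,0,1.5],[0,0,3],[0,0,4.5],[0,0,5.5],[0,0,6]],"twist":[[0,0,0],[0,0,0],[0,0,0],[0,0,0],[0,0,0],[0,0,0],[0,0,0],[0,0,0]],"grip":[0.4,0.4,0.4,0.4,0.4,0.4,0.4,0.4]}'
python3 - <<'E'
from h import *
f=grab_frame("top");w=cloud(f);cv2.imwrite("pics/top1.png",f["image"][150:300,250:500,::-1].repeat(3,0).repeat(3,1))
f=grab_frame("scene");cv2.imwrite("pics/scene1.png",f["image"][...,::-1])
E
```

```text
clock: 5.1
ee_pos: [562.7, -168.1, 152.4]
tcp_rot: [[0.088, 0.996, -0.002], [0.996, -0.088, 0.001], [0.001, -0.002, -1.0]]
wrist_force: [0.6, -0.2, -3.8]
finger_gap: 59.3
grasp_force: 65.5
clock: 6.1
ee_pos: [562.3, -166.3, 92.0]
tcp_rot: [[0.085, 0.996, -0.002], [0.996, -0.085, 0.001], [0.001, -0.002, -1.0]]
wrist_force: [0.1, 0.1, -3.5]
finger_gap: 59.4
grasp_force: 65.5
```

View pics/scene1.png

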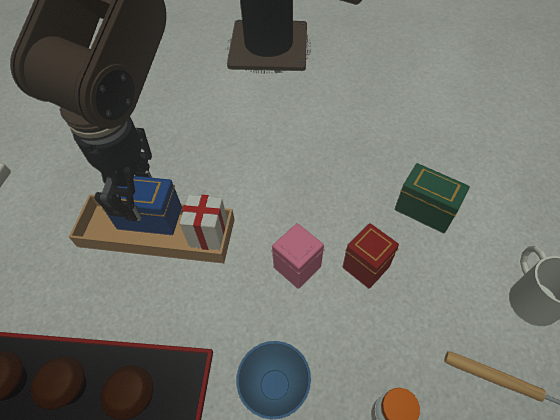

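The blue tin hangs over the free part of the carton at about (147,205), with a clear gap to the white box (203,220). I lower it.

```bash
python3 -m creep '{"travel":[[0,0,0.5],[0,0,1.5],[0,0,2.5],[0,0,3.3],[0,0,3.8],[0,0,4.1],[0,0,4.2],[0,0,4.2]],"twist":[[0,0,0],[0,0,0],[0,0,0],[0,0,0],[0,0,0],[0,0,0],[0,0,0],[0,0,0]],"grip":[0.4,0.4,0.4,0.4,0.4,0.4,0.4,0.4]}'
```

```text
clock: 7.2
ee_pos: [562.9, -166.5, 51.5]
tcp_rot: [[0.085, 0.996, 0.0], [0.996, -0.085, -0.0], [-0.0, 0.0, -1.0]]
wrist_force: [-0.5, -0.5, -2.7]
finger_gap: 59.2
grasp_force: 65.5
```

```bash
python3 -m creep '{"travel":[[0,0,0.1],[0,0,0.15],[0,0,0.2],[0,0,0.25],[0,0,0.3],[0,0,0.3],[0,0,0.3],[0,0,0.3]],"twist":[[0,0,0],[0,0,0],[0,0,0],[0,0,0],[0,0,0],[0,0,0],[0,0,0],[0,0,0]],"grip":[0.4,0.4,0.4,0.4,0.4,0.4,0.4,0.4]}'
```

```text
clock: 8.2
ee_pos: [562.8, -166.5, 48.5]
tcp_rot: [[0.085, 0.996, 0.0], [0.996, -0.085, -0.0], [-0.0, 0.0, -1.0]]
wrist_force: [-1.2, -0.0, -0.8]
finger_gap: 59.1
grasp_force: 65.7
```

```bash
python3 -m creep '{"travel":[[0,0,0.1],[0,0,0.1],[0,0,0.1],[0,0,0.1],[0,0,0.1],[0,0,0.1],[0,0,0.1],[0,0,0.1]],"twist":[[0,0,0],[0,0,0],[0,0,0],[0,0,0],[0,0,0],[0,0,0],[0,0,0],[0,0,0]],"grip":[0.4,0.4,0.8,0.9,1,1,1,1]}'
python3 -m creep '{"travel":[[0,0,-0.5],[0,0,-1.5],[0,0,-3],[0,0,-5],[0,0,-7],[0,0,-9],[0,0,-10.5],[0,0,-11.4]],"twist":[[0,0,0],[0,0,0],[0,0,0],[0,0,0],[0,0,0],[0,0,0],[0,0,0],[0,0,0]],"grip":[1,1,1,1,1,1,1,1]}'
python3 plan.py 561.9 -166.2 163 -4.9 617.2 209.8 163 -41.4
```

```text
clock: 9.2
ee_pos: [562.7, -166.4, 47.3]
tcp_rot: [[0.085, 0.996, 0.0], [0.996, -0.085, -0.0], [-0.0, 0.0, -1.0]]
wrist_force: [0.0, 1.1, 0.8]
finger_gap: 85.5
grasp_force: 0.0
clock: 10.2
ee_pos: [563.1, -166.6, 162.8]
tcp_rot: [[0.085, 0.996, 0.001], [0.996, -0.085, -0.001], [-0.001, 0.001, -1.0]]
wrist_force: [0.4, 0.0, 0.3]
finger_gap: 85.5
grasp_force: 0.0
[37.93  2.3  -0.  ] twist 36.5 dist 380.044852616109
```

```bash
python3 -m creep '{"travel":[[4,0.2,0],[9.5,0.6,0],[15,0.9,0],[20.5,1.2,0],[26,1.6,0],[31,1.9,0],[35.5,2.1,0],[37.9,2.3,0]],"twist":[[0,0,4],[0,0,9],[0,0,14],[0,0,19],[0,0,24],[0,0,29],[0,0,33],[0,0,36.5]],"grip":[1,1,1,1,1,1,1,1]}'
python3 - <<'E'
from h import *
f=grab_frame("top");w=cloud(f);cv2.imwrite("pics/top2.png",f["image"][...,::-1])
m=(w[...,2]>75)&(w[...,2]<95)
n,l,st,c=cv2.connectedComponentsWithStats(m.astype(np.uint8),connectivity=4)
for k in range(1,n):
    if st[k,4]>200:
        p=np.ascontiguousarray(w[l==k][:,:2],np.float32);print(c[k].round(),cv2.minAreaRect(p),np.median(w[l==k][:,2]),len(p))
E
```

```text
clock: 11.2
ee_pos: [617.3, 211.6, 160.7]
tcp_rot: [[0.661, 0.75, -0.001], [0.75, -0.661, -0.0], [-0.001, -0.001, -1.0]]
wrist_force: [0.1, 0.3, -0.5]
finger_gap: 85.0
grasp_force: 0.0
[217.  70.] ((851.3893432617188, 228.15234375), (45.46500015258789, 45.48754119873047), 0.33956554532051086) 84.20495820113202 369
[ 96. 153.] ((669.388671875, 478.5247497558594), (89.28240966796875, 79.05400848388672), 48.5958366394043) 86.88317151770967 429
[280. 176.] ((621.747802734375, 91.52111053466797), (60.72766876220703, 60.21723937988281), 48.203285217285156) 80.14559698594199 789
[357. 203.] ((564.652587890625, -70.19160461425781), (61.46439743041992, 61.825416564941406), 84.38748931884766) 83.96911798642614 846
[403. 204.] ((561.1199340820312, -166.08328247070312), (100.54493713378906, 60.46030807495117), 84.86306762695312) 84.11321093304468 1404
[154. 230.] ((506.7923583984375, 347.6782531738281), (53.99342346191406, 58.90700149536133), 59.28816604614258) 80.24472264172053 541
```

View pics/top2.png

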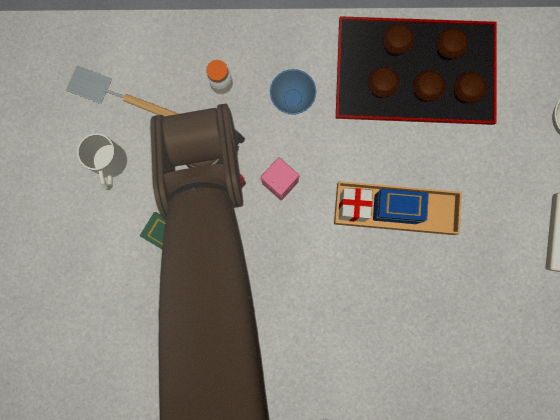

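The blue tin (403,204) stands in the carton next to the white box (357,204), with its top at 84 mm, so it is flat on the bottom. Next is the red tin.

```bash
python3 -m creep '{"travel":[[0,0,1],[0,0,3],[0,0,5],[0,0,7],[0,0,9],[0,0,10.8],[0,0,11.6],[0,0,11.8]],"twist":[[0,0,0],[0,0,0],[0,0,0],[0,0,0],[0,0,0],[0,0,0],[0,0,0],[0,0,0]],"grip":[1,1,1,1,1,1,1,1]}'
python3 -m creep '{"travel":[[0,0,0],[0,0,0],[0,0,0],[0,0,0],[0,0,0],[0,0,0],[0,0,0],[0,0,0]],"twist":[[0,0,0],[0,0,0],[0,0,0],[0,0,0],[0,0,0],[0,0,0],[0,0,0],[0,0,0]],"grip":[1,0.4,0.4,0.4,0.4,0.4,0.4,0.4]}'
python3 -m creep '{"travel":[[0,0,-0.5],[0,0,-1.5],[0,0,-3],[0,0,-5],[0,0,-7],[0,0,-9],[0,0,-10.8],[0,0,-11.5]],"twist":[[0,0,0],[0,0,0],[0,0,0],[0,0,0],[0,0,0],[0,0,0],[0,0,0],[0,0,0]],"grip":[0.4,0.4,0.4,0.4,0.4,0.4,0.4,0.4]}'
python3 -c "
import numpy as np
a=np.radians(85.1);print(np.array([561.9,-166.2])-93*np.array([np.cos(a),np.sin(a)]))"
python3 plan.py 617.2 209.8 160 -41.4 554 -258.9 160 -4.9
```

```text
clock: 12.25
ee_pos: [617.7, 209.3, 42.7]
tcp_rot: [[0.661, 0.75, -0.001], [0.75, -0.661, -0.0], [-0.0, -0.0, -1.0]]
wrist_force: [-0.5, 0.1, -0.5]
finger_gap: 85.5
grasp_force: 0.0
clock: 13.25
ee_pos: [618.8, 209.3, 44.5]
tcp_rot: [[0.661, 0.75, 0.002], [0.75, -0.661, 0.0], [0.002, 0.001, -1.0]]
wrist_force: [0.9, -0.3, 5.7]
finger_gap: 59.0
grasp_force: 66.5
clock: 14.25
ee_pos: [618.7, 209.4, 160.6]
tcp_rot: [[0.661, 0.75, 0.003], [0.75, -0.661, 0.001], [0.002, 0.002, -1.0]]
wrist_force: [0.5, 0.8, -2.0]
finger_gap: 59.2
grasp_force: 65.7
[ 553.95622615 -258.86011255]
[-39.34  26.25  -0.  ] twist -36.5 dist 472.94178288664665
```

```bash
python3 -m creep '{"travel":[[-2,1.3,0],[-6,4,0],[-10.5,7,0],[-15,10,0],[-19.5,13,0],[-24,16,0],[-28,18.7,0],[-30,20,0]],"twist":[[0,0,-2],[0,0,-7],[0,0,-12],[0,0,-17],[0,0,-22],[0,0,-27],[0,0,-32],[0,0,-36.5]],"grip":[0.4,0.4,0.4,0.4,0.4,0.4,0.4,0.4]}'
python3 -c "
from h import *
print(cv2.Rodrigues(np.array([0,0,np.radians(-36.5)]))[0].T@np.array([-9.34,6.25,0]))"
```

```text
clock: 15.25
ee_pos: [568.8, -150.5, 158.0]
tcp_rot: [[0.085, 0.996, -0.001], [0.996, -0.085, 0.0], [-0.0, -0.001, -1.0]]
wrist_force: [0.1, 0.3, -1.6]
finger_gap: 59.3
grasp_force: 65.7
[-11.2256655   -0.53153945   0.        ]
```

```bash
python3 -m creep '{"travel":[[-2,-0.1,0],[-5,-0.2,0],[-8,-0.4,0],[-10.2,-0.5,0],[-11.2,-0.5,0],[-11.2,-0.5,0],[-11.2,-0.5,0],[-11.2,-0.5,0]],"twist":[[0,0,0],[0,0,0],[0,0,0],[0,0,0],[0,0,0],[0,0,0],[0,0,0],[0,0,0]],"grip":[0.4,0.4,0.4,0.4,0.4,0.4,0.4,0.4]}'
python3 - <<'E'
from h import *
f=grab_frame("scene");cv2.imwrite("pics/scene2.png",f["image"][...,::-1])
E
```

```text
clock: 16.25
ee_pos: [555.3, -258.4, 158.3]
tcp_rot: [[0.084, 0.996, -0.0], [0.996, -0.084, 0.0], [0.0, -0.0, -1.0]]
wrist_force: [-1.2, -0.0, -1.8]
finger_gap: 59.2
grasp_force: 65.7
```

View pics/scene2.png

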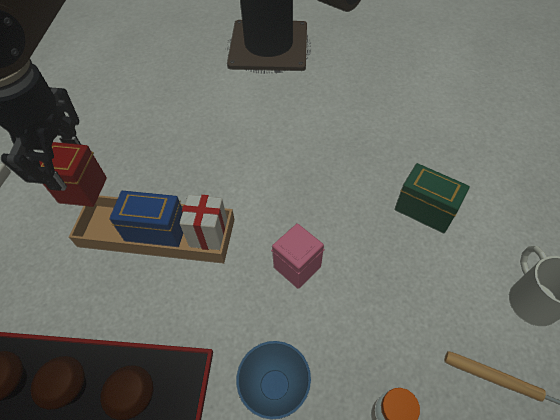

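The red tin (75,175) hangs upright above the free end of the carton, left of the blue tin. I lower it.

```bash
python3 -m creep '{"travel":[[0,0,1],[0,0,2.5],[0,0,4],[0,0,5.5],[0,0,7],[0,0,8.3],[0,0,9],[0,0,9.4]],"twist":[[0,0,0],[0,0,0],[0,0,0],[0,0,0],[0,0,0],[0,0,0],[0,0,0],[0,0,0]],"grip":[0.4,0.4,0.4,0.4,0.4,0.4,0.4,0.4]}'
python3 -m creep '{"travel":[[0,0,0.1],[0,0,0.15],[0,0,0.2],[0,0,0.25],[0,0,0.3],[0,0,0.35],[0,0,0.4],[0,0,0.4]],"twist":[[0,0,0],[0,0,0],[0,0,0],[0,0,0],[0,0,0],[0,0,0],[0,0,0],[0,0,0]],"grip":[0.4,0.4,0.4,0.4,0.4,0.4,0.4,0.4]}'
```

```text
clock: 17.3
ee_pos: [555.2, -259.3, 64.0]
tcp_rot: [[0.085, 0.996, -0.0], [0.996, -0.085, 0.0], [0.0, -0.0, -1.0]]
wrist_force: [-0.1, 0.0, -1.9]
finger_gap: 59.4
grasp_force: 65.7
clock: 18.3
ee_pos: [555.1, -259.2, 60.2]
tcp_rot: [[0.085, 0.996, -0.0], [0.996, -0.085, 0.0], [0.0, -0.0, -1.0]]
wrist_force: [0.3, -1.2, -2.1]
finger_gap: 59.3
grasp_force: 65.7
```

Another 1.1 cm to go.

```bash
python3 -m creep '{"travel":[[0,0,0.2],[0,0,0.4],[0,0,0.6],[0,0,0.8],[0,0,0.95],[0,0,1.05],[0,0,1.15],[0,0,1.15]],"twist":[[0,0,0],[0,0,0],[0,0,0],[0,0,0],[0,0,0],[0,0,0],[0,0,0],[0,0,0]],"grip":[0.4,0.4,0.4,0.4,0.4,0.4,0.4,0.4]}'
```

```text
clock: 19.3
ee_pos: [555.1, -259.2, 48.7]
tcp_rot: [[0.085, 0.996, -0.0], [0.996, -0.085, 0.0], [0.0, -0.0, -1.0]]
wrist_force: [-0.8, 0.3, -1.4]
finger_gap: 59.3
grasp_force: 65.7
```

```bash
python3 -m creep '{"travel":[[0,0,0.1],[0,0,0.1],[0,0,0.1],[0,0,0.1],[0,0,0.1],[0,0,0.1],[0,0,0.1],[0,0,0.1]],"twist":[[0,0,0],[0,0,0],[0,0,0],[0,0,0],[0,0,0],[0,0,0],[0,0,0],[0,0,0]],"grip":[0.4,0.4,0.8,0.9,1,1,1,1]}'
python3 -m creep '{"travel":[[0,0,-0.5],[0,0,-1.5],[0,0,-3],[0,0,-5],[0,0,-8],[0,0,-11],[0,0,-13],[0,0,-14]],"twist":[[0,0,0],[0,0,0],[0,0,0],[0,0,0],[0,0,0],[0,0,0],[0,0,0],[0,0,0]],"grip":[1,1,1,1,1,1,1,1]}'
python3 -m creep '{"travel":[[5,0,0],[10,0,0],[15,0,0],[20,0,0],[25,0,0],[29,0,0],[30,0,0],[30,0,0]],"twist":[[0,0,0],[0,0,0],[0,0,0],[0,0,0],[0,0,0],[0,0,0],[0,0,0],[0,0,0]],"grip":[1,1,1,1,1,1,1,1]}'
python3 - <<'E'
from h import *
f=grab_frame("top");w=cloud(f);cv2.imwrite("pics/top3.png",f["image"][...,::-1])
m=(w[...,2]>75)&(w[...,2]<95)
n,l,st,c=cv2.connectedComponentsWithStats(m.astype(np.uint8),connectivity=4)
for k in range(1,n):
    if st[k,4]>200:
        p=np.ascontiguousarray(w[l==k][:,:2],np.float32);print(c[k].round(),cv2.minAreaRect(p),np.median(w[l==k][:,2]),len(p))
E
```

```text
clock: 20.3
ee_pos: [555.2, -259.3, 47.8]
tcp_rot: [[0.085, 0.996, 0.0], [0.996, -0.085, -0.0], [-0.0, 0.0, -1.0]]
wrist_force: [-0.7, 0.8, -1.1]
finger_gap: 85.6
grasp_force: 0.0
clock: 21.3
ee_pos: [555.7, -259.6, 190.0]
tcp_rot: [[0.085, 0.996, 0.002], [0.996, -0.085, -0.002], [-0.001, 0.002, -1.0]]
wrist_force: [0.5, 1.0, 0.1]
finger_gap: 85.3
grasp_force: 0.0
clock: 22.3
ee_pos: [580.3, 39.8, 187.3]
tcp_rot: [[0.084, 0.996, -0.001], [0.996, -0.084, -0.0], [-0.001, -0.001, -1.0]]
wrist_force: [0.6, -1.2, -0.1]
finger_gap: 85.2
grasp_force: 0.0
[217.  70.] ((852.0140991210938, 227.52325439453125), (45.73546600341797, 44.84524154663086), 75.23245239257812) 84.2363084268286 371
[ 96. 153.] ((670.2097778320312, 483.5356140136719), (82.440185546875, 83.78135681152344), 57.8053092956543) 86.6686765380274 436
[362. 203.] ((564.150146484375, -81.82630920410156), (39.0262451171875, 61.718788146972656), 87.63333129882812) 83.93549026249191 527
[403. 205.] ((561.304931640625, -166.2329559326172), (100.70120239257812, 60.316162109375), 85.43230438232422) 84.15084820902814 1405
[448. 208.] ((553.8107299804688, -258.3939208984375), (61.89486312866211, 60.283599853515625), 84.6706314086914) 84.25039624652439 859
[167. 235.] ((495.3617248535156, 327.4573059082031), (100.8163833618164, 59.65944290161133), 59.7570915222168) 80.12396018638714 1339
```

View pics/top3.png

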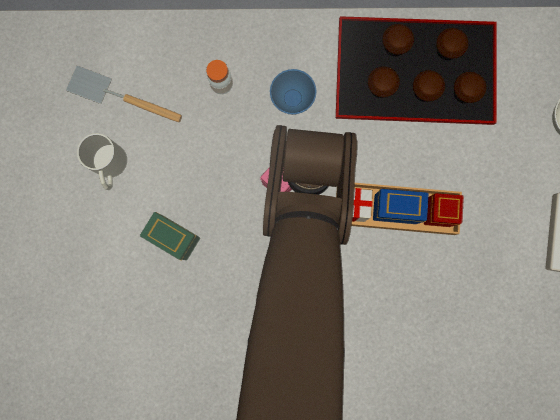

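The white box (362,203), blue tin (403,205) and red tin (448,208) stand in a row in the carton. All their tops are at 84 mm and the arm is clear.

```bash
python3 -c "
from cell import finish_job
print(finish_job())"
```

```text
the job is handed in; nothing more can be done
None
```

The job is handed in at about 22 s: the blue and red tins were set down beside the white box, and the last picture shows all three flat on the carton's bottom with the arm clear, but no verdict came back.

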